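# Hang the control handset and tug-test it

## Task

Pick up the control handset and hang it by the wire bail on its back over the upturned hook of the test stand, then, still holding it, give it a gentle steady downward tug of about 5 newtons on top of its own weight for about a second to confirm that the hook holds it. Never load the stand hard (20 newtons is too much); then let go and leave the handset hanging upright and still, without disturbing the other things on the bench.

Things in the scene. Friction and masses are not known exactly. Their poses are not given: they have to be found in the camera images.
- handset: Loose black plastic control handset (0.24 to 0.375 kg), standing upright on the bench: 30 (x) x 50 (y) x 130 (z) mm box. Origin at the centre of its underside, z up. Buttons on its front (-x), a rigid wire bail on its back (+x).
- grip (a point): Point to grip the handset from above, fingers closing on the 50 mm along its y: on its middle axis, 112 mm above its underside (18 mm below its top). Axes as the handset's.
- bail (a point): Centre of the cross bar of the handset's bail, at (33.5, 0, 85) mm in its frame, on the axis of the 5 mm wire. The bail is a level U standing out from the back; its bar runs along the handset's y. Opening between the back of the case and the bar 16 mm (x) by 18 mm (y). Axes as the handset's.
- stand: Fixed test stand: base 160 x 150 x 12 mm and an upright plate 44 mm wide (y), top edge 172 mm above the bench. Origin on the bench below the centre of the plate's front face; the front faces -x, z up. The hook reaches out of a dark slide plate, 36 x 40 mm and 3 mm thick, on that face. The hook is sprung: under load it gives down about 0.25 mm per newton, over at most 14 mm.
- hook_mark (a point): Point fixed on the stand, 160 mm above the bench, on the axis of the hook's upright tip, 20 mm before the upright plate. Hook: 6 mm rod, tip 24 mm tall above the arm; the bail's bar must lie in the 14 mm gap between tip and slide plate, on the arm. The arm's top beside the tip lies 0 to 12 mm below this point: the hook was clamped there unmeasured, find it by feel. Axes as the stand's.
- rest (a point): Middle of the front face of the stand's black rubber rest bar: 80 mm wide (y), 22 mm tall, standing 26 mm out from the upright plate, 85 mm above the bench. The back of the hung handset leans on it, about 0.03 to 0.12 rad off plumb. Axes as the stand's.
- wrench: Loose steel wrench, 150 mm long, lying along its x on the bench; a bystander. Origin at the centre of its underside.
- estop_box: Loose grey switch box 60 x 60 x 45 mm with a red mushroom button, 67 mm tall in all; a bystander. Origin at the centre of its underside.
- bottle: Loose white drinking bottle, 66 mm in diameter, 190 mm tall; a bystander. Origin at the centre of its underside.
Not all that is in view belongs to the job. Of the things shaped like the handset, the black one is meant.

How it is judged:
On the way, in this order (a step that is already met when the one before it is completed fails the run):
1. the handset, held, has its bail threaded over the hook's upright tip (cross bar between tip and plate, below the top of the tip) (x of bail in the frame of hook_mark between 0.002 and 0.019 m and y of bail in the frame of hook_mark between -0.01 and 0.01 m and z of bail in the frame of hook_mark below 0.01 m and contact force between the fingers and handset above 1 N), for 0.05 s.
2. still held, the seated handset is tugged down: it loads the stand with 5.5 to 16 N in all (weight included) for 0.5 s (x of bail in the frame of hook_mark between 0.002 and 0.019 m and y of bail in the frame of hook_mark between -0.01 and 0.01 m and z of bail in the frame of hook_mark below 0.0045 m and contact force between handset and stand between 5.5 and 16 N and contact force between the fingers and handset above 1 N), for 0.5 s.
At the end, for the whole second after the job is handed in: The handset hangs by its bail on the stand's hook: cross bar 2 to 19 mm behind the tip's axis, within 10 mm of it sideways, and between 20 mm below and 5.5 mm above the mark; upright within 0.2 rad, its back to the plate within 0.35 rad, the stand carrying it, at rest (under 0.02 m/s and 0.2 rad/s) (x of bail in the frame of hook_mark between 0.002 and 0.019 m and y of bail in the frame of hook_mark between -0.01 and 0.01 m and z of bail in the frame of hook_mark between -0.02 and 0.0055 m and angle between handset's own z axis and vertical below 0.2 rad and angle between the x axis of handset and the x axis of stand, either way round below 0.35 rad and contact force between handset and stand above 1 N and linear speed of handset below 0.02 m/s and angular speed of handset below 0.2 rad/s); the robot touches nothing.
It fails at once if the handset is pressed or pulled on the stand with more than 20 N (contact force between handset and stand above 20 N).
It fails at once if the robot pushes on the stand itself with more than 20 N (contact force between any of the fingers, the arm and stand above 20 N).
It fails at once if the wrench is moved by more than 20 mm (distance of wrench from where it was at the start of the episode above 0.02 m).
It fails at once if the estop box is moved by more than 20 mm (distance of estop_box from where it was at the start of the episode above 0.02 m).
It fails at once if the bottle is moved by more than 20 mm (distance of bottle from where it was at the start of the episode above 0.02 m).
It also fails if it takes over 61 s, if anything falls off the work surface, if the arm or the gripper's body presses on something with over 40 N, if the wrist force passes 120 N, or if a joint passes its speed limit or range.

## Robot

A 7-joint arm with a two-finger parallel gripper is mounted at the origin on the work surface. World frame = base frame: x ahead of the robot, y to its left, z up, the work surface at z = 0. Lengths are in m, angles in rad, forces in N, time in s.
With the tool pointing down it reaches from about 0.35 to 0.9 m from the base axis. Payload 8.1 kg.
Tool frame: the origin (TCP) lies midway between the tips of the shut fingers; the grasp point (between the pads) lies 19 mm behind it; z points along the fingers, x is the direction in which the jaws open and shut, and the axes are right-handed (so a half turn about z gives the same grasp; the last joint's range is limited). The gripper opens to 92 mm and grips with 3 to 60 N. Pads are 19 mm wide; open, the fingers measure 130 mm over their backs; the gripper's body (75 mm by 190 mm) begins 47 mm behind the grasp point.
Start: joints at [1.176, 0.434, 0.025, 1.573, -0.012, 1.134, -0.075], TCP at [0.18, -0.599, 0.203] pointing down, gripper open.
Joint ranges: [-2.62, 2.62], [-0.44, 2.09], [-1.27, 1.32], [0.08, 2.57], [-1.32, 4.46], [0.12, 2], [-2.74, 2.74]. Speed limits (rad/s): [2.22, 2.22, 3.01, 3.01, 3.14, 3.14, 3.14].

## Interface

Orientations are given as a rotation vector (axis times angle).
In Python, from cell import arm gives the robot as it stands. The module is installed in compiled form; this text tells all that it offers.
- The arm moves only by the tool play_rows, never from a script. Its argument "motion" is a list of rows, each a list of 7 numbers: the gripper's target within -1 to 1 (fully open at 1, half-way at 0, shut at -1), then the shift along the tool's x, y, z in mm, then the turn, a rotation vector about the tool's x, y, z in rad. In form: [[claw, tx, ty, tz, ax, ay, az], ...]. A call has 1 to 10 rows; each row is the pose to reach, as a shift and turn from the pose measured when the call began, along the tool's axes at that moment; what a row does not reach only later rows make up. A row lasts 1/10 s, in which the tool goes at most 50 mm and 8.59 degrees, less where a joint would pass 70% of its speed; a pose out of reach is approached as far as the arm can. A call with a gripper value outside its range is refused whole. The fingers move at their own pace and stop on an object; "force" is the grip in N (left out, the last holds). Time passes only in rows, so rows that repeat a pose let the fingers close. It gives the time, the measured TCP pose, the force and the opening at its end, in the units of the state.
- arm.observe(): the state, without advancing time (a new reading comes with each control period).
- arm.get_image(name): name is "scene" or "side" or "wrist"; returns a dict with "img" (480x640x3 uint8, blue, green, red), "depth" (480x640 float32, m along the optical axis (not along the pixel's ray), 0 where there is no reading), "K" (3x3 intrinsics, pixels), "rvec" (rotation vector, rad) and "tvec" (3), from world to camera coordinates, as OpenCV has them. Camera axes: x right, y down, z forward; pixel columns grow to the right and rows downward; lengths in m; the calibration is good to about 2 mm. A picture is of the moment at which its call begins.
- arm.sign_off(): hands the job in, once; it reports no verdict.
Trained networks look in a picture, given as the dict that the camera call returned (one of the last four; its "shot" number tells which), for a name from the list of things; names that differ only in an ending like _2 or _b are one class to them, and where a whole thing is asked for, a point or a joint stands for the part that bears it (a point fixed in the world has none). Each returns a list of dicts, best first, with "score" (0 to 1); they miss things now and then, are a little off and sometimes report something else, mostly with a low value. They report only what shows in the picture. A call takes as long as a camera call. They do not tell look-alikes from the thing itself.
- arm.look_for(picture, query): "box" ([left, top, width, height] as shares, 0 to 1, of the picture: columns of its width, rows of its height, round what is visible of it).
The state is a dict: "clock": time; "joints": joint angles; "dq": joint speeds; "joint_efforts": joint torques, N m; "position": TCP position; "ee_rot": TCP orientation; "force": force on the tool from outside, world axes, zero at the start; "ft_torque": the same for the moment, N m; "width": opening from 0.0 (shut) to 1.0 (fully open).
Only numpy, scipy, OpenCV 4.12 (cv2) and the standard library are available. Lean on these libraries where they do the work, as an engineer would, in place of code of your own. Each camera call takes 0.05 s, during which the arm holds its last target. There are 200 camera calls.

## Working session

There is one attempt and no reset: what is moved stays moved. The work goes in short steps, Python scripts to look and compute and a tool call to move; the robot and the scene stay as the last step left them, time stands still between calls to the robot, and variables do not carry over. Pictures are saved under pics/ and viewed, on a budget of 10 in all, crops included, one or two more only if the job needs it, and the job is handed in when it is done.

Besides the shell and the picture viewer there is one more tool, called after "Request:" as name([rows], argument=value, ...), one row to a line, values as JSON. play_rows: Moves the arm, as the interface text tells. Its arguments: {"type":"object","properties":{"motion":{"type":"array"},"force":{"type":"number"}},"required":["motion"]}

```bash
mkdir -p pics; cat > h.py <<'E'
import numpy as np, cv2
from scipy.spatial.transform import Rotation as R
from cell import arm
def snap(n,f=None):
    p=arm.get_image(n)
    if f: cv2.imwrite('pics/'+f,p['img'])
    return p
def cam(p): 
    return cv2.Rodrigues(np.array(p['rvec'],float))[0],np.array(p['tvec'],float).ravel(),np.array(p['K'])
def cloud(p):
    Rm,t,K=cam(p); d=p['depth']; v,u=np.indices(d.shape)
    c=np.stack([(u-K[0,2])/K[0,0]*d,(v-K[1,2])/K[1,1]*d,d],-1)
    w=(c-t)@Rm; w[d<=0]=np.nan
    return w
def proj(p,X):
    Rm,t,K=cam(p); return cv2.projectPoints(np.atleast_2d(np.array(X,float)),Rm,t,K,None)[0][:,0]
E
python3 - <<'E'
from h import *
print(arm.observe())
for n in ('scene','side','wrist'):
    p=snap(n,n+'0.png'); Rm,t,K=cam(p)
    print(n,'cam at',-Rm.T@t,'f',K[0,0])
    w=cloud(p)
    for q in ('handset','stand','hook_mark','rest','wrench','estop_box','bottle'):
        try:
            for r in arm.look_for(p,q)[:4]:
                x,y,a,b=r['box']; x*=640;a*=640;y*=480;b*=480
                c=w[int(min(479,y+b/2)),int(min(639,x+a/2))]
                print(q,round(r['score'],2),[int(i) for i in(x,y,a,b)],c.round(3))
        except Exception as e: print(q,e)
a=[cv2.imread(f'pics/{n}0.png') for n in('scene','side')]
cv2.imwrite('pics/c0.png',cv2.resize(np.vstack(a),None,fx=.62,fy=.62))
E
```

```text
{'clock': 0.0, 'joints': array([ 1.17639828,  0.43522036,  0.02494572,  1.57407884, -0.0115611 ,
        1.13400724, -0.07506645]), 'dq': array([-0.00089976, -0.00064592, -0.00084233, -0.0007666 ,  0.0003032 ,
       -0.00141836, -0.00106243]), 'joint_efforts': array([-1.02647733e-03, -6.67851448e+01,  9.84785222e-01, -3.14460862e+01,
       -6.04940462e-02,  4.30192868e-02,  1.76843860e-04]), 'position': array([ 0.17958497, -0.59807668,  0.20225339]), 'ee_rot': array([-2.52016123e+00,  1.87439917e+00,  2.12240750e-03]), 'force': array([-2.06489985e-01, -9.83546804e-04, -1.16764277e+00]), 'ft_torque': array([-0.04325327,  0.00641508, -0.00744991]), 'width': 1.0009092358402674}
scene cam at [0.81479848 0.45941305 0.88641968] f 471.1362787171161
handset 0.86 [391, 329, 44, 51] [0.548 0.322 0.11 ]
handset 0.83 [372, 265, 40, 48] [0.508 0.204 0.11 ]
handset 0.55 [336, 308, 32, 50] [0.621 0.243 0.129]
stand 0.73 [223, 111, 87, 89] [ 0.544 -0.233  0.069]
hook_mark 0.92 [223, 106, 84, 94] [ 0.546 -0.234  0.074]
rest 0.81 [225, 108, 86, 92] [ 0.538 -0.235  0.068]
wrench 0.92 [349, 210, 61, 31] [0.4   0.027 0.004]
estop_box 0.66 [271, 236, 36, 36] [0.62  0.011 0.047]
bottle 0.72 [193, 228, 46, 66] [0.763 0.003 0.132]
side cam at [0.44759418 0.7439277  0.72404899] f 609.0234163666021
handset 0.96 [266, 319, 46, 87] [0.594 0.255 0.1  ]
handset 0.71 [352, 308, 48, 85] [0.488 0.204 0.095]
handset 0.69 [305, 379, 51, 94] [0.52  0.337 0.104]
stand 0.68 [343, 127, 81, 104] [ 0.543 -0.233  0.079]
hook_mark 0.6 [341, 125, 84, 111] [ 0.543 -0.234  0.076]
rest 0.82 [341, 126, 82, 106] [ 0.543 -0.233  0.079]
rest 0.42 [268, 322, 42, 85] [0.594 0.255 0.096]
wrench 0.8 [391, 299, 96, 32] [0.404 0.028 0.006]
estop_box 0.71 [298, 250, 43, 47] [0.607 0.018 0.044]
bottle 0.71 [220, 170, 37, 105] [0.745 0.01  0.116]
wrist cam at [ 0.25033178 -0.57806747  0.38523391] f 338.8022729067418
```

View pics/scene0.png

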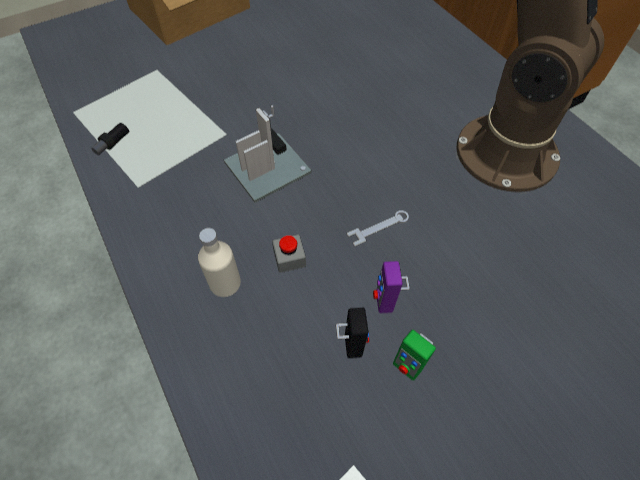

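View pics/side0.png

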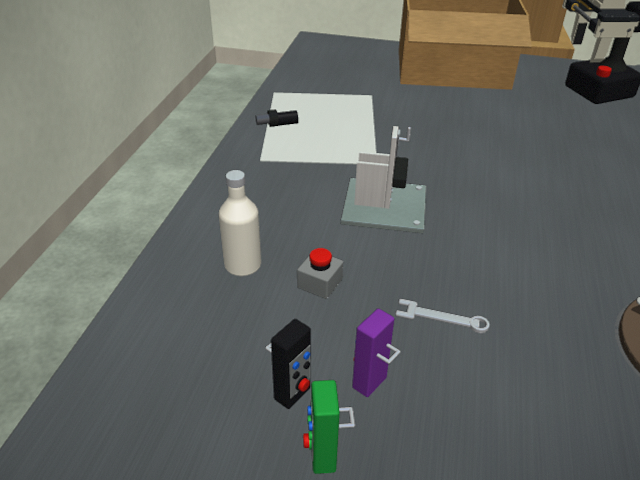

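The scene picture shows the black handset at (356,332), with its bail pointing left, away from the robot. The purple and green look-alikes are at (390,287) and (413,355). The stand is at (265,160), with its hook on the robot side at (270,110). The wrench, e-stop box and bottle lie between the handset and the stand. Next I'll measure from the clouds.

```bash
cat > m.py <<'E'
from h import *
def rect(P):
    (c,s,a)=cv2.minAreaRect(P[:,:2].astype(np.float32)*1000)
    return np.round(c,1),np.round(s,1),round(a,1)
if __name__=='__main__':
  for n in('scene','side'):
    p=snap(n);w=cloud(p)
    m=(abs(w[...,0]-.61)<.06)&(abs(w[...,1]-.25)<.06)
    br=p['img'].max(-1)
    P=w[m&(w[...,2]>.122)&(w[...,2]<.14)&(br<80)]
    print(n,'handset top',len(P),rect(P),np.median(P[:,2]))
    Q=w[m&(w[...,2]>.07)&(w[...,2]<.1)&(br>120)&(np.hypot(w[...,0]-.61,w[...,1]-.25)<.06)]
    print('bright',Q.round(3)[:20].tolist())
    S=(abs(w[...,0]-.52)<.12)&(abs(w[...,1]+.23)<.12)
    for a,b in((.005,.02),(.13,.15),(.155,.165),(.168,.178),(.178,.2)):
        P=w[S&(w[...,2]>a)&(w[...,2]<b)]
        print(a,b,len(P), rect(P) if len(P)>3 else '')
        if b<.2 and a>.1 : print(P.round(3)[::max(1,len(P)//12)].tolist())
E
python3 m.py
```

```text
scene handset top 501 (array([574.6, 253.2]), array([ 53.2, 108.6]), 48.3) 0.12883190562087338
bright [[0.625, 0.202, 0.085], [0.623, 0.203, 0.085], [0.622, 0.204, 0.085], [0.621, 0.206, 0.087], [0.62, 0.207, 0.089], [0.618, 0.208, 0.089], [0.616, 0.208, 0.086], [0.615, 0.21, 0.089], [0.613, 0.209, 0.085], [0.612, 0.211, 0.088], [0.61, 0.211, 0.086], [0.626, 0.204, 0.087], [0.625, 0.206, 0.088], [0.624, 0.206, 0.087], [0.622, 0.207, 0.086], [0.62, 0.207, 0.086], [0.619, 0.209, 0.087], [0.617, 0.21, 0.087], [0.615, 0.21, 0.086], [0.614, 0.211, 0.087]]
0.005 0.02 2031 (array([ 539.9, -255. ]), array([161.3, 154.6]), 4.1)
0.13 0.15 88 (array([ 534.5, -253.7]), array([13.1, 44. ]), 9.3)
[[0.54, -0.274, 0.149], [0.541, -0.27, 0.143], [0.54, -0.262, 0.143], [0.541, -0.267, 0.134], [0.54, -0.258, 0.137], [0.539, -0.248, 0.142], [0.539, -0.244, 0.143], [0.54, -0.253, 0.133], [0.53, -0.237, 0.142], [0.532, -0.233, 0.143], [0.531, -0.236, 0.137], [0.536, -0.231, 0.14], [0.53, -0.235, 0.131]]
0.155 0.165 59 (array([ 533.1, -250.8]), array([35.1, 37.3]), 60.9)
[[0.541, -0.275, 0.162], [0.541, -0
[... 1885 characters left out ...]
.524, -0.245, 0.164], [0.514, -0.257, 0.159], [0.524, -0.249, 0.16], [0.512, -0.255, 0.158], [0.532, -0.235, 0.164], [0.515, -0.255, 0.156], [0.532, -0.236, 0.162], [0.535, -0.235, 0.16], [0.524, -0.237, 0.16], [0.526, -0.239, 0.157], [0.524, -0.238, 0.155]]
0.168 0.178 103 (array([ 530.2, -253. ]), array([36.3, 36.9]), 55.2)
[[0.538, -0.274, 0.171], [0.532, -0.272, 0.171], [0.538, -0.262, 0.171], [0.536, -0.257, 0.172], [0.506, -0.256, 0.177], [0.525, -0.26, 0.17], [0.529, -0.254, 0.171], [0.534, -0.25, 0.17], [0.508, -0.255, 0.171], [0.525, -0.248, 0.171], [0.528, -0.242, 0.171], [0.528, -0.243, 0.169], [0.525, -0.239, 0.169]]
0.178 0.2 11 (array([ 506.9, -256.3]), array([7.3, 4.8]), 36.2)
```

```bash
cat >> h.py <<'E'
def go(pos,xdir,tiltR=None):
    """shift(mm), turn for tool down with jaw axis along world angle xdir(deg, mod 180 nearest)"""
    s=arm.observe(); R0=R.from_rotvec(s['ee_rot'])
    best=None
    for k in(0,180):
        a=np.radians(xdir+k); x=np.array([np.cos(a),np.sin(a),0]); z=np.array([0,0,-1.]); 
        T=R.from_matrix(np.c_[x,np.cross(z,x),z])
        r=(R0.inv()*T).as_rotvec()
        sh=R0.inv().apply(np.array(pos)-s['position'])*1000
        print(k,'shift',sh.round(1),'turn',r.round(3))
    print('xdir now',np.degrees(np.arctan2(*R0.as_matrix()[[1,0],0])).round(2),'pos',s['position'].round(4),'q7',s['joints'][6].round(2),'t',s['clock'],'F',s['force'].round(2),'w',round(s['width'],3))
E
python3 - <<'E'
from h import *
p=snap('wrist'); Rm,t,K=cam(p); print('view dir',Rm[2],'img x',Rm[0],K[0])
go([.40,-.22,.30],95)
for n in('scene','side'):
    p=snap(n);w=cloud(p)
    hsv=cv2.cvtColor(p['img'],cv2.COLOR_BGR2HSV)
    m=(np.hypot(w[...,0]-.61,w[...,1]-.25)<.08)&(w[...,2]>.123)&(w[...,2]<.14)&(p['img'].max(-1)<60)&(abs(p['img'].astype(int).max(-1)-p['img'].min(-1))<20)
    l,lab,st,_=cv2.connectedComponentsWithStats(m.astype(np.uint8)); k=1+st[1:,4].argmax()
    P=w[lab==k]; print(n,len(P),cv2.minAreaRect(P[:,:2].astype(np.float32)*1000))
E
```

```text
view dir [-0.26291688 -0.07914468 -0.96156686] img x [ 2.88140475e-01 -9.57588150e-01  3.22523708e-05] [338.80227291   0.         320.56291505]
0 shift [-299.3 -319.8  -97. ] turn [ 0.     0.    -2.937]
180 shift [-299.3 -319.8  -97. ] turn [ 0.    -0.     0.205]
xdir now -73.28 pos [ 0.1798 -0.5986  0.203 ] q7 -0.08 t 1.35 F [ 0.66 -0.22  0.09] w 1.002
scene 490 ((600.421875, 230.40231323242188), (49.982723236083984, 30.219802856445312), 64.22972106933594)
side 710 ((597.896484375, 229.9642333984375), (51.338287353515625, 29.588850021362305), 64.6600341796875)
```

```bash
python3 - <<'E'
from h import *
go([.43,-.25,.32],95)
E
```

```text
0 shift [-261.9 -339.9 -117. ] turn [ 0.     0.    -2.937]
180 shift [-261.9 -339.9 -117. ] turn [ 0.    -0.     0.204]
xdir now -73.29 pos [ 0.1798 -0.5986  0.203 ] q7 -0.08 t 1.45 F [-0.85  0.19 -0.3 ] w 0.999
```

Request:
play_rows([
  [0.6,-30,-40,-25,0,0,0.03],
  [0.6,-60,-78,-50,0,0,0.06],
  [0.6,-90,-117,-75,0,0,0.09],
  [0.6,-120,-156,-100,0,0,0.12],
  [0.6,-150,-195,-117,0,0,0.15],
  [0.6,-180,-234,-117,0,0,0.18],
  [0.6,-210,-273,-117,0,0,0.204],
  [0.6,-240,-312,-117,0,0,0.204],
  [0.6,-262,-340,-117,0,0,0.204],
  [0.6,-262,-340,-117,0,0,0.204],
])

```text
clock: 2.45
position: [0.4338, -0.2433, 0.3204]
ee_rot: [-2.325, 2.108, -0.0]
force: [-0.6, 0.5, 0.1]
width: 0.795
```

Request:
play_rows([
  [0.6,0,0,0,0,0,0],
  [0.6,0,0,0,0,0,0],
])

```text
clock: 2.65
position: [0.4337, -0.2434, 0.3204]
ee_rot: [-2.325, 2.108, -0.0]
force: [-0.3, -1.0, -0.4]
width: 0.8
```

```bash
python3 - <<'E'
from h import *
p=snap('wrist','w1.png'); Rm,t,K=cam(p); print(-Rm.T@t)
np.save('w1.npy',cloud(p)); 
print(arm.look_for(p,'stand')[:2], proj(p,[.510,-.256,.180]))
go([.43,-.25,.32],95)
w=cloud(p);S=(abs(w[...,0]-.52)<.12)&(abs(w[...,1]+.25)<.12)
for a,b in((.005,.02),(.165,.174),(.174,.2)):
    P=w[S&(w[...,2]>a)&(w[...,2]<b)]; print(a,len(P),cv2.minAreaRect(P[:,:2].astype(np.float32)*1000),P.max(0))
    if a>.17: print(P.round(4)[::max(1,len(P)//25)].tolist())
E
```

```text
[ 0.50662888 -0.23731686  0.50277736]
[{'box': [0.4417, 0.1131, 0.1831, 0.2677], 'score': 0.68}] [[341.94869907 141.64666443]]
0 shift [5.  3.5 0.3] turn [-3.000e-03 -3.000e-03 -3.134e+00]
180 shift [5.  3.5 0.3] turn [-0.002  0.002  0.008]
xdir now -84.54 pos [ 0.433  -0.2446  0.3203] q7 -1.1 t 2.75 F [-0.87  0.09  0.25] w 0.801
0.005 10202 ((537.8381958007812, -257.8133544921875), (160.46531677246094, 149.64437866210938), 3.9370028972625732) [ 0.62198891 -0.17808651  0.01943825]
0.165 699 ((531.4132080078125, -256.78900146484375), (35.63507080078125, 38.19287109375), 50.41045379638672) [ 0.5391034  -0.23614795  0.17399922]
0.174 51 ((524.8436279296875, -259.79461669921875), (32.69093322753906, 25.138587951660156), 34.84624481201172) [ 0.53702017 -0.24013975  0.18517909]
[[0.537, -0.2652, 0.1741], [0.5355, -0.2672, 0.1742], [0.5322, -0.2428, 0.1745], [0.5347, -0.2682, 0.1741], [0.5312, -0.241, 0.1744], [0.5316, -0.2631, 0.1743], [0.5299, -0.2541, 0.1744], [0.5245, -0.2621, 0.1743], [0.5099, -0.2578, 0.1819], [0.51, -0.2596, 0.1825], [0.5102, -0.2614, 0.1824], [0.509, -0.2579, 0.1823], [0.5092, -0.2596, 0.1837], [0.5093, -0.2614, 0.1829], [0.5081, -0.2578, 0.1852], [0.5083, -0.2597, 0.1833], [0.5085, -0.2616, 0.1822], [0.5072, -0.2571, 0.1826], [0.5073, -0.2589, 0.1837], [0.5075, -0.2607, 0.1839], [0.5077, -0.2627, 0.1814], [0.5064, -0.2581, 0.1834], [0.5066, -0.2599, 0.1836], [0.5067, -0.2616, 0.1843], [0.5056, -0.2592, 0.1827], [0.5058, -0.261, 0.1823]]
```

View pics/w1.png

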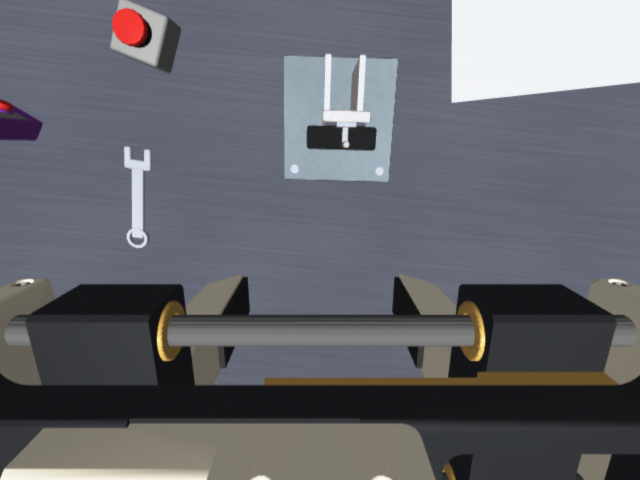

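The wrist view shows the stand base around (340,118), the hook tip at (346,142), and the plate at (346,117). The tip top is at about z 0.183, so the arm is close to the mark. Next I'll move to above the handset.

```bash
python3 - <<'E'
from h import *
go([.595,.232,.28],64.4)
E
```

```text
0 shift [-459.  -206.5   41.5] turn [-3.000e-03 -2.000e-03 -2.599e+00]
180 shift [-459.  -206.5   41.5] turn [-0.001  0.002  0.542]
xdir now -84.54 pos [ 0.433  -0.2446  0.3203] q7 -1.1 t 2.75 F [-0.87  0.09  0.25] w 0.801
```

Request:
play_rows([
  [0.6,-44,-20,4,0,0,0.054],
  [0.6,-88,-40,8,0,0,0.108],
  [0.6,-132,-60,12,0,0,0.162],
  [0.6,-176,-80,16,0,0,0.216],
  [0.6,-220,-100,20,0,0,0.27],
  [0.6,-264,-120,24,0,0,0.324],
  [0.6,-308,-140,28,0,0,0.378],
  [0.6,-352,-160,32,0,0,0.432],
  [0.6,-396,-180,36,0,0,0.486],
  [0.6,-440,-198,41,0,0,0.542],
])

```text
clock: 3.75
position: [0.5897, 0.2119, 0.2802]
ee_rot: [-1.665, 2.661, -0.001]
force: [0.6, -0.4, 0.9]
width: 0.8
```

Request:
play_rows([
  [0.6,-14,-6,0,0,0,0],
  [0.6,-14,-6,0,0,0,0],
  [0.6,-14,-6,0,0,0,0],
])

```text
clock: 4.05
position: [0.6017, 0.2199, 0.2797]
ee_rot: [-1.663, 2.664, -0.002]
force: [-0.2, -1.0, -0.4]
width: 0.798
```

```bash
python3 - <<'E'
from h import *
p=snap('wrist','w2.png');w=cloud(p); g=p['img'].astype(int)
print('proj',proj(p,[[.599,.23,.13],[.629,.2155,.085]]))
m=(np.hypot(w[...,0]-.6,w[...,1]-.23)<.08)&(w[...,2]>.123)&(w[...,2]<.14)&(g.max(-1)<70)&(g.max(-1)-g.min(-1)<20)
l,lab,st,_=cv2.connectedComponentsWithStats(m.astype(np.uint8)); k=1+st[1:,4].argmax()
P=w[lab==k]; print(len(P),cv2.minAreaRect(P[:,:2].astype(np.float32)*1000),P.mean(0))
B=w[(np.hypot(w[...,0]-.629,w[...,1]-.2155)<.03)&(w[...,2]>.075)&(w[...,2]<.095)&(g.min(-1)>120)]
print('bail',len(B),B.mean(0) if len(B) else '',cv2.minAreaRect(B[:,:2].astype(np.float32)*1000) if len(B) else '')
go([.599,.23,.093],64.4)
E
```

```text
proj [[311.92150047 226.26530044]
 [312.62268773 187.45722774]]
1423 ((598.7203979492188, 228.01446533203125), (49.209259033203125, 30.535173416137695), 64.20155334472656) [0.59996099 0.22731838 0.13001931]
bail 211 [0.62450616 0.21545502 0.08764269] ((621.5570068359375, 216.2715301513672), (26.78553009033203, 20.221065521240234), 64.04945373535156)
0 shift [ -8.2   7.4 187.1] turn [1.000e-03 3.000e-03 3.133e+00]
180 shift [ -8.2   7.4 187.1] turn [-0.002  0.001 -0.008]
xdir now -116.07 pos [0.6016 0.2195 0.2801] q7 -2.59 t 4.1 F [-0.68  0.06  0.36] w 0.802
```

View pics/w2.png

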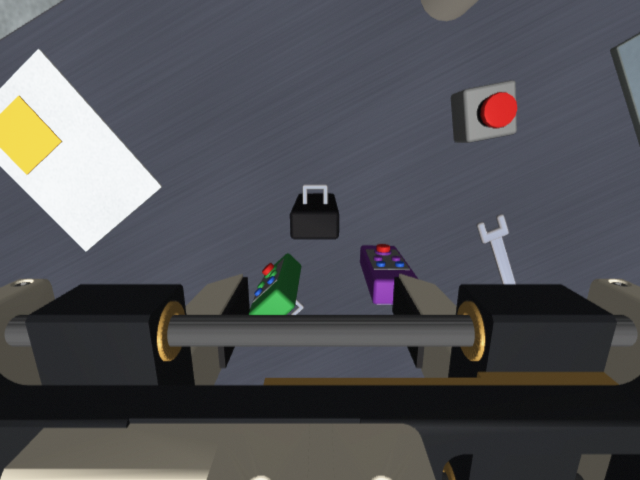

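The wrist view shows the black handset at (315,215) with its bail at (315,193). The green and purple ones sit at (278,285) and (388,272), clear of the fingers' path. I'll descend and grip.

Request:
play_rows([
  [0.55,-8,7,30,0,0,-0.008],
  [0.55,-8,7,70,0,0,-0.008],
  [0.55,-8,7,110,0,0,-0.008],
  [0.55,-8,7,145,0,0,-0.008],
  [0.55,-8,7,170,0,0,-0.008],
  [0.55,-8,7,183,0,0,-0.008],
  [0.55,-8,7,187,0,0,-0.008],
  [0.55,-8,7,187,0,0,-0.008],
], force=40)

```text
clock: 4.9
position: [0.5997, 0.2291, 0.0939]
ee_rot: [-1.671, 2.657, -0.003]
force: [-0.3, -0.8, -0.0]
width: 0.774
```

Request:
play_rows([
  [-0.2,0,0,0,0,0,0],
  [-0.2,0,0,0,0,0,0],
  [-0.2,0,0,0,0,0,0],
  [-0.2,0,0,0,0,0,0],
  [-0.2,0,0,0,0,0,0],
  [-0.2,0,0,0,0,0,0],
])

```text
clock: 5.5
position: [0.6003, 0.2292, 0.0948]
ee_rot: [-1.67, 2.656, -0.004]
force: [-0.1, -1.5, 6.7]
width: 0.539
```

```bash
python3 - <<'E'
from h import *
s=arm.observe(); go([.599,.2295,.093],64.4)
E
```

```text
0 shift [0.3 1.3 1.8] turn [3.00e-03 6.00e-03 3.14e+00]
180 shift [0.3 1.3 1.8] turn [-0.004  0.002 -0.001]
xdir now -115.67 pos [0.6003 0.2292 0.0948] q7 -2.66 t 5.5 F [-0.05 -1.5   6.69] w 0.539
```

Request:
play_rows([
  [-0.2,0,0,-10,0,0,0],
  [-0.2,0,0,-40,0,0,0],
  [-0.2,0,0,-85,0,0,0],
  [-0.2,0,0,-130,0,0,0],
  [-0.2,0,0,-165,0,0,0],
  [-0.2,0,0,-175,0,0,0],
  [-0.2,0,0,-175,0,0,0],
  [-0.2,0,0,-175,0,0,0],
], force=40)

```text
clock: 6.3
position: [0.5986, 0.2286, 0.2679]
ee_rot: [-1.672, 2.659, -0.003]
force: [-0.0, 0.7, -4.2]
width: 0.54
```

```bash
python3 - <<'E'
from h import *
go([.472,-.260,.26],94)
E
```

```text
0 shift [495.3 -97.4   8.3] turn [-1.000e-03  3.000e-03  2.624e+00]
180 shift [495.3 -97.4   8.3] turn [-0.002 -0.001 -0.518]
xdir now -115.66 pos [0.5986 0.2286 0.2679] q7 -2.6 t 6.3 F [-0.04  0.69 -4.2 ] w 0.54
```

Request:
play_rows([
  [-0.2,20,-6,0,0,0,-0.02],
  [-0.2,60,-16,0,0,0,-0.06],
  [-0.2,105,-26,0,0,0,-0.11],
  [-0.2,150,-36,2,0,0,-0.16],
  [-0.2,195,-45,4,0,0,-0.21],
  [-0.2,240,-54,6,0,0,-0.26],
  [-0.2,285,-63,8,0,0,-0.31],
  [-0.2,330,-72,8,0,0,-0.36],
  [-0.2,370,-80,8,0,0,-0.42],
  [-0.2,400,-90,8,0,0,-0.48],
])

```text
clock: 7.3
position: [0.5037, -0.1737, 0.2579]
ee_rot: [2.255, -2.184, -0.002]
force: [-0.0, 0.3, -3.4]
width: 0.541
```

```bash
python3 - <<'E'
from h import *
go([.472,-.260,.26],94)
E
```

```text
0 shift [85.2 34.5 -1.9] turn [-1.000e-03 -4.000e-03  3.104e+00]
180 shift [85.2 34.5 -1.9] turn [ 0.003 -0.001 -0.038]
xdir now -88.17 pos [ 0.5037 -0.1737  0.2579] q7 -1.4 t 7.3 F [-0.02  0.29 -3.39] w 0.541
```

Request:
play_rows([
  [-0.2,5,20,-2,0,0,-0.02],
  [-0.2,15,40,-2,0,0,-0.038],
  [-0.2,40,40,-2,0,0,-0.038],
  [-0.2,65,38,-2,0,0,-0.038],
  [-0.2,80,35,-2,0,0,-0.038],
  [-0.2,85,34,-2,0,0,-0.038],
  [-0.2,85,34,-2,0,0,-0.038],
  [-0.2,85,34,-2,0,0,-0.038],
  [-0.2,85,34,-2,0,0,-0.038],
])

```text
clock: 8.2
position: [0.4727, -0.2584, 0.26]
ee_rot: [2.298, -2.139, -0.003]
force: [0.3, 0.3, -2.9]
width: 0.544
```

```bash
python3 - <<'E'
from h import *
go([.472,-.260,.26],94)
for n in('scene','side','wrist'):
    p=snap(n,n+'3.png');print(n,proj(p,[[.508,-.258,.184],[.5055,-.2577,.252]]).round(1).tolist())
    if n!='wrist':
        u,v=proj(p,[.505,-.258,.22])[0].astype(int); c=p['img'][v-60:v+60,u-80:u+80]; cv2.imwrite('pics/'+n+'3c.png',cv2.resize(c,None,fx=4,fy=4,interpolation=cv2.INTER_CUBIC)); print(u-80,v-60)
im=np.vstack([cv2.imread(f'pics/{n}3c.png') for n in('scene','side')]); cv2.imwrite('pics/c3.png',cv2.resize(im,(400,600)) if 0 else cv2.resize(im,None,fx=.62,fy=.62))
E
```

```text
0 shift [1.6 0.8 0. ] turn [ 0.     0.005 -3.14 ]
180 shift [1.6 0.8 0. ] turn [ 0.003 -0.     0.002]
xdir now -85.88 pos [ 0.4727 -0.2584  0.26  ] q7 -1.18 t 8.2 F [ 0.26  0.32 -2.9 ] w 0.544
scene [[272.1, 104.7], [270.6, 78.4]]
191 30
side [[408.7, 126.0], [414.2, 91.7]]
332 48
wrist [[321.7, 194.4], [321.4, 216.4]]
```

View pics/c3.png

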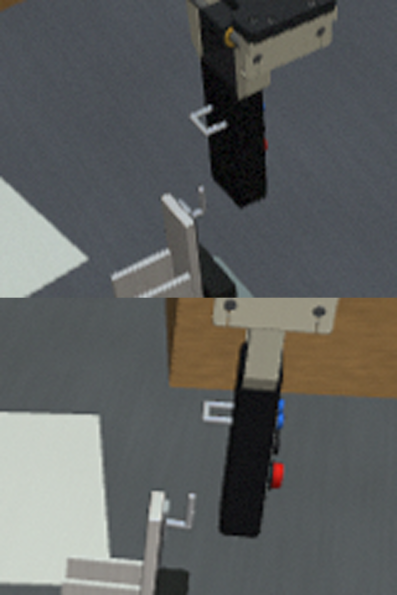

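View pics/wrist3.png

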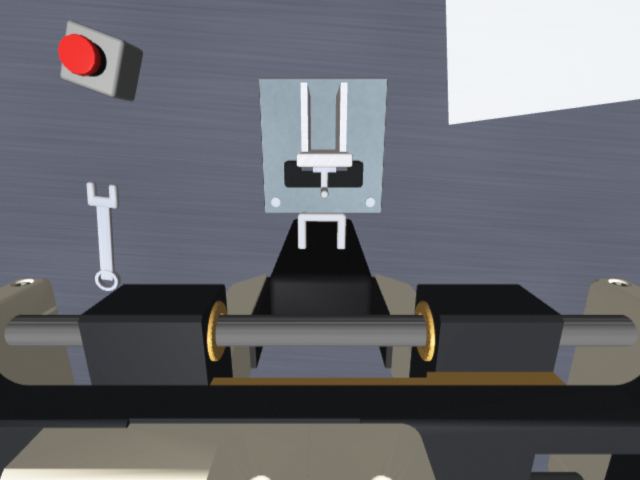

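The wrist view shows the bail bar at (322,217) and the tip at (324,193). In the side crop the hook is just left of and below the handset. Next I'll measure the bail relative to the tip in all three cameras.

```bash
cat > rel.py <<'E'
from h import *
def rel(tz=(.178,.19),bz=(.24,.262),bc=(.500,-.258)):
  for n in('wrist','scene','side'):
    p=snap(n);w=cloud(p);g=p['img'].astype(int)
    T=w[(np.hypot(w[...,0]-.508,w[...,1]+.258)<.012)&(w[...,2]>tz[0])&(w[...,2]<tz[1])]
    B=w[(np.hypot(w[...,0]-bc[0],w[...,1]-bc[1])<.028)&(w[...,2]>bz[0])&(w[...,2]<bz[1])&(g.min(-1)>110)]
    print(n,'tip',len(T),np.median(T,0).round(4) if len(T) else'', 'top',T[:,2].max().round(4) if len(T) else '')
    if len(B)>5:
        a=np.radians(4); u=np.array([np.cos(a),np.sin(a)]); v=np.array([-u[1],u[0]])
        s,y=B[:,:2]@u,B[:,:2]@v
        print('  bail n',len(B),'x far edge',np.percentile(s,97).round(4),'y mid',((np.percentile(y,2)+np.percentile(y,98))/2).round(4),'y wid',np.ptp(y).round(4),'z',np.median(B[:,2]).round(4))
        f=B[s>np.percentile(s,97)-.005]; print('  bar mean',f.mean(0).round(4), 'angle',cv2.fitLine(f[:,:2].astype(np.float32),2,0,.01,.01).ravel()[:2])
    if len(T): print('  tip s,y',(np.median(T,0)[:2]@u).round(4),(np.median(T,0)[:2]@v).round(4))
if __name__=='__main__': rel()
E
python3 rel.py
```

```text
wrist tip 51 [ 0.5085 -0.2598  0.1832] top 0.1849
  bail n 858 x far edge 0.4882 y mid -0.2926 y wid 0.0275 z 0.253
  bar mean [ 0.5053 -0.2581  0.2529] angle [ 0.06507059 -0.99788064]
  tip s,y 0.4892 -0.2946
scene tip 5 [ 0.5117 -0.2556  0.1811] top 0.1845
  bail n 48 x far edge 0.4888 y mid -0.2895 y wid 0.0288 z 0.2515
  bar mean [ 0.5059 -0.2546  0.2512] angle [ 0.04226803 -0.9991063 ]
  tip s,y 0.4926 -0.2906
side tip 9 [ 0.5072 -0.2576  0.1809] top 0.1822
  bail n 66 x far edge 0.4866 y mid -0.2893 y wid 0.0353 z 0.251
  bar mean [ 0.5036 -0.2549  0.2513] angle [ 0.04976977 -0.9987607 ]
  tip s,y 0.488 -0.2923
```

Request:
play_rows([
  [-0.2,2,-5,0,0,0,0],
  [-0.2,2,-10,0,0,0,0],
  [-0.2,2,-13.5,5,0,0,0],
  [-0.2,2,-13.5,20,0,0,0],
  [-0.2,2,-13.5,35,0,0,0],
  [-0.2,2,-13.5,47,0,0,0],
  [-0.2,2,-13.5,50,0,0,0],
  [-0.2,2,-13.5,50,0,0,0],
  [-0.2,2,-13.5,50,0,0,0],
])

```text
clock: 9.4
position: [0.4864, -0.2608, 0.2107]
ee_rot: [2.297, -2.14, -0.0]
force: [0.2, -0.8, -4.0]
width: 0.54
```

```bash
python3 - <<'E'
from h import *
from rel import rel
go([.472+.0135,-.2605,.21],94)
rel(bz=(.194,.215),bc=(.514,-.259))
p=snap('wrist','w4.png'); q=snap('side'); 
u,v=proj(p,[.51,-.259,.19])[0].astype(int); a=cv2.resize(p['img'][v-50:v+50,u-60:u+60],None,fx=4,fy=4)
u,v=proj(q,[.51,-.259,.19])[0].astype(int); b=cv2.resize(q['img'][v-50:v+50,u-40:u+40],None,fx=4,fy=4)
cv2.imwrite('pics/c4.png',np.hstack([a,b]))
E
```

```text
0 shift [-0.3  0.9  0.7] turn [ 2.000e-03  3.000e-03 -3.141e+00]
180 shift [-0.3  0.9  0.7] turn [ 0.002 -0.001  0.001]
xdir now -85.97 pos [ 0.4864 -0.2608  0.2107] q7 -1.2 t 9.4 F [ 0.21 -0.79 -3.97] w 0.54
wrist tip 211 [ 0.5005 -0.2596  0.1833] top 0.19
  bail n 859 x far edge 0.5018 y mid -0.2952 y wid 0.0275 z 0.2035
  bar mean [ 0.5191 -0.2598  0.2034] angle [ 0.06618827 -0.99780715]
  tip s,y 0.4812 -0.2938
scene tip 19 [ 0.5018 -0.2561  0.1803] top 0.1892
  bail n 44 x far edge 0.503 y mid -0.293 y wid 0.0284 z 0.2018
  bar mean [ 0.5201 -0.2574  0.2018] angle [ 0.03938296 -0.9992242 ]
  tip s,y 0.4827 -0.2905
side tip 10 [ 0.5071 -0.2562  0.1807] top 0.1848
  bail n 67 x far edge 0.5006 y mid -0.2905 y wid 0.0371 z 0.2013
  bar mean [ 0.5176 -0.2568  0.2016] angle [ 0.04521624 -0.99897724]
  tip s,y 0.488 -0.291
```

View pics/c4.png

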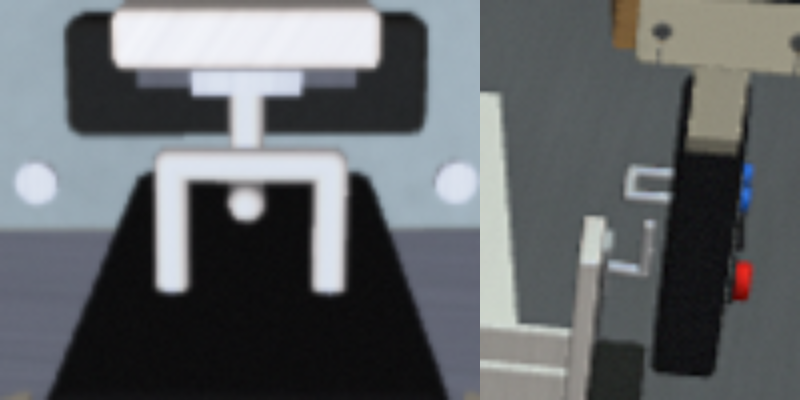

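The crop shows the tip at (246,205) inside the bail opening (columns 188-312), and the side view shows the bail above the gap. It is aligned, so I'll lower it.

Request:
play_rows([
  [-0.2,0,0,6,0,0,0],
  [-0.2,0,0,14,0,0,0],
  [-0.2,0,0,22,0,0,0],
  [-0.2,0,0,29,0,0,0],
  [-0.2,0,0,34,0,0,0],
  [-0.2,0,0,36,0,0,0],
  [-0.2,0,0,36,0,0,0],
  [-0.2,0,0,36,0,0,0],
])

```text
clock: 10.45
position: [0.4864, -0.2608, 0.1749]
ee_rot: [2.297, -2.14, 0.0]
force: [0.3, -0.3, -3.5]
width: 0.54
```

```bash
python3 - <<'E'
from h import *
for i in range(4):
    p=snap('wrist' if i==0 else 'side','w5.png' if i==0 else None); print(arm.observe()['force'].round(2),arm.observe()['position'].round(4))
E
```

```text
[-0.47  0.36 -4.32] [ 0.4864 -0.2609  0.175 ]
[ 0.25 -0.21 -1.94] [ 0.4864 -0.2608  0.175 ]
[ 0.31  0.22 -3.14] [ 0.4864 -0.2609  0.175 ]
[ 0.45  0.79 -3.2 ] [ 0.4864 -0.2608  0.175 ]
```

Request:
play_rows([
  [-0.2,0,0,1,0,0,0],
  [-0.2,0,0,2,0,0,0],
  [-0.2,0,0,3,0,0,0],
  [-0.2,0,0,3,0,0,0],
])

```text
clock: 11.05
position: [0.4864, -0.2609, 0.172]
ee_rot: [2.297, -2.141, 0.001]
force: [-0.2, 0.2, -1.2]
width: 0.538
```

Request:
play_rows([
  [-0.2,0,0,1,0,0,0],
  [-0.2,0,0,2,0,0,0],
  [-0.2,0,0,3,0,0,0],
  [-0.2,0,0,3,0,0,0],
])

```text
clock: 11.45
position: [0.4863, -0.261, 0.1693]
ee_rot: [2.296, -2.141, 0.001]
force: [-3.2, 0.1, 6.3]
width: 0.541
```

Contact came at TCP z of about 0.172, and the stand load is now about 9.5–10 N, inside the wanted range. I'll hold here.

Request:
play_rows([
  [-0.2,0,0,0,0,0,0],
  [-0.2,0,0,0,0,0,0],
  [-0.2,0,0,0,0,0,0],
  [-0.2,0,0,0,0,0,0],
])

```text
clock: 11.85
position: [0.4863, -0.261, 0.1695]
ee_rot: [2.296, -2.141, 0.001]
force: [-2.8, 0.6, 4.7]
width: 0.537
```

```bash
python3 - <<'E'
from h import *
from rel import rel
print(arm.observe()['force'].round(2),arm.observe()['position'].round(4))
rel(bz=(.156,.169),bc=(.514,-.259))
p=snap('wrist','w6.png'); q=snap('side'); print(arm.observe()['force'].round(2))
u,v=proj(p,[.51,-.259,.17])[0].astype(int); a=cv2.resize(p['img'][v-50:v+50,u-60:u+60],None,fx=4,fy=4)
u,v=proj(q,[.51,-.259,.15])[0].astype(int); b=cv2.resize(q['img'][v-50:v+50,u-40:u+40],None,fx=4,fy=4)
cv2.imwrite('pics/c6.png',np.hstack([a,b]))
E
```

```text
[-2.84  0.63  4.68] [ 0.4863 -0.261   0.1695]
wrist tip 381 [ 0.5005 -0.2594  0.1824] top 0.19
  bail n 957 x far edge 0.502 y mid -0.2954 y wid 0.0296 z 0.1625
  bar mean [ 0.5199 -0.2599  0.1626] angle [ 0.01840984 -0.99983054]
  tip s,y 0.4812 -0.2937
scene tip 20 [ 0.5019 -0.258   0.1826] top 0.1897
  bail n 51 x far edge 0.5131 y mid -0.2956 y wid 0.0352 z 0.1611
  bar mean [ 0.531  -0.2588  0.1686] angle [ 0.08884996 -0.996045  ]
  tip s,y 0.4827 -0.2924
side tip 5 [ 0.5084 -0.2554  0.1808] top 0.1842
  bail n 88 x far edge 0.5118 y mid -0.2896 y wid 0.0426 z 0.1613
  bar mean [ 0.5283 -0.2425  0.1645] angle [ 0.00967161 -0.9999532 ]
  tip s,y 0.4894 -0.2902
[-3.46  0.09  5.64]
```

View pics/c6.png

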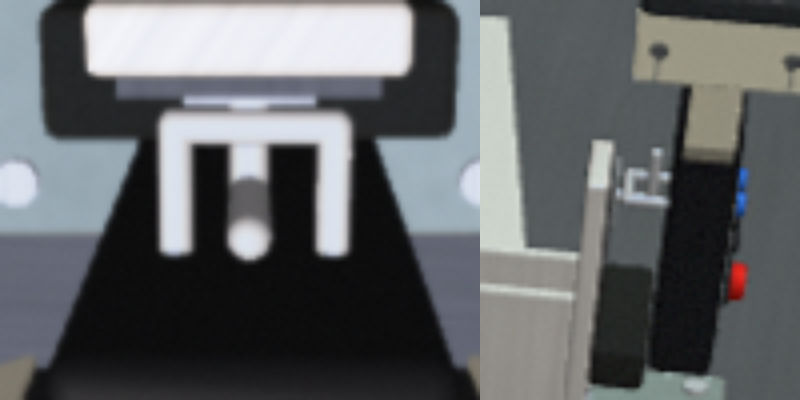

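The crop shows the bar across the arm behind the tip at (249,240), and the side view shows the tip inside the bail. I'll finish the tug, ease off by about 1.3 mm to leave only the weight, then open.

Request:
play_rows([
  [-0.2,0,0,0,0,0,0],
  [-0.2,0,0,0,0,0,0],
  [-0.2,0,0,0,0,0,0],
  [-0.2,0,0,0,0,0,0],
  [-0.2,0,0,0,0,0,0],
  [-0.2,0,0,-0.5,0,0,0],
  [-0.2,0,0,-1,0,0,0],
  [-0.2,0,0,-1.3,0,0,0],
  [-0.2,0,0,-1.3,0,0,0],
  [-0.2,0,0,-1.3,0,0,0],
])

```text
clock: 13.1
position: [0.4864, -0.261, 0.1707]
ee_rot: [2.296, -2.141, 0.001]
force: [-1.9, -0.2, 2.3]
width: 0.541
```

Request:
play_rows([
  [-0.2,0,0,-0.5,0,0,0],
  [-0.2,0,0,-0.5,0,0,0],
  [-0.2,0,0,-0.5,0,0,0],
])

```text
clock: 13.4
position: [0.4864, -0.261, 0.1711]
ee_rot: [2.296, -2.141, 0.001]
force: [-1.3, 0.8, 0.4]
width: 0.541
```

Request:
play_rows([
  [-0.2,0,0,0,0,0,0],
  [-0.2,0,0,0,0,0,0],
  [0.1,0,0,0,0,0,0],
  [0.15,0,0,0,0,0,0],
  [0.2,0,0,0,0,0,0],
  [0.3,0,0,0,0,0,0],
  [0.4,0,0,0,0,0,0],
  [0.5,0,0,0,0,0,0],
  [0.55,0,0,0,0,0,0],
  [0.55,0,0,0,0,0,0],
], force=5)

```text
clock: 14.4
position: [0.4864, -0.2609, 0.1711]
ee_rot: [2.296, -2.141, 0.001]
force: [-0.4, 0.3, 0.3]
width: 0.777
```

```bash
python3 - <<'E'
from h import *
p=snap('wrist','w7.png'); q=snap('side'); print(arm.observe()['force'].round(2),arm.observe()['width'])
u,v=proj(p,[.50,-.259,.17])[0].astype(int); a=cv2.resize(p['img'][v-75:v+75,u-90:u+90],(480,400))
u,v=proj(q,[.51,-.259,.15])[0].astype(int); b=cv2.resize(q['img'][v-50:v+50,u-40:u+40],None,fx=4,fy=4)
cv2.imwrite('pics/c7.png',np.hstack([a,b]))
E
```

```text
[-0.   -0.24  0.05] 0.7743168156714385
```

View pics/c7.png

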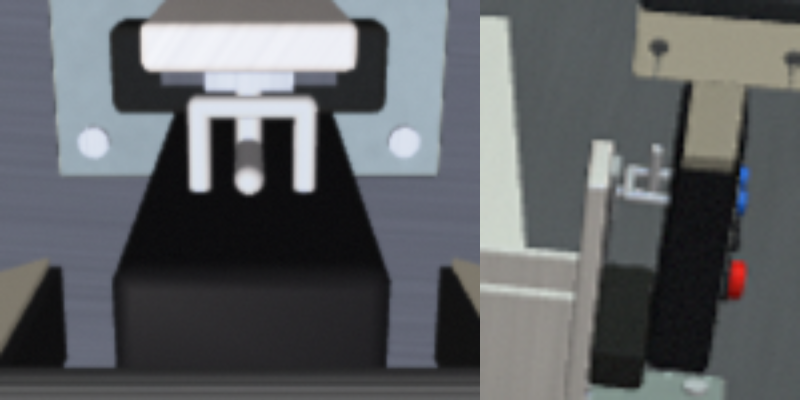

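The handset hangs free: the bail is still round the tip at (249,180), and there are gaps beside both fingers. I'll retreat straight up.

Request:
play_rows([
  [0.6,0,0,-5,0,0,0],
  [0.6,0,0,-15,0,0,0],
  [0.6,0,0,-30,0,0,0],
  [0.6,0,0,-50,0,0,0],
  [0.6,0,0,-75,0,0,0],
  [0.6,0,0,-100,0,0,0],
  [0.6,0,0,-120,0,0,0],
  [0.6,0,0,-120,0,0,0],
  [0.6,0,0,-120,0,0,0],
  [0.6,0,0,-120,0,0,0],
])

```text
clock: 15.5
position: [0.486, -0.2606, 0.2904]
ee_rot: [2.296, -2.14, -0.001]
force: [0.1, -0.6, -0.5]
width: 0.799
```

Request:
play_rows([
  [0.6,0,0,0,0,0,0],
  [0.6,0,0,0,0,0,0],
  [0.6,0,0,0,0,0,0],
  [0.6,0,0,0,0,0,0],
  [0.6,0,0,0,0,0,0],
])

```text
clock: 16.0
position: [0.486, -0.2605, 0.2903]
ee_rot: [2.296, -2.14, -0.001]
force: [-0.1, 0.3, 0.1]
width: 0.801
```

```bash
python3 - <<'E'
from h import *
from rel import rel
rel(bz=(.156,.167),bc=(.514,-.259))
im=[]
for i in range(2):
    q=snap('side'); im.append(q['img'].astype(int))
    p=snap('scene'); im.append(p['img'].astype(int))
for k in range(2): print('motion px diff',(abs(im[k+2]-im[k]).max(-1)>40).sum())
w=cloud(p); T=w[(abs(w[...,0]-.485)<.04)&(abs(w[...,1]+.26)<.04)&(w[...,2]>.19)&(w[...,2]<.215)]
print('top',len(T),T.mean(0) if len(T) else '')
for n,c in(('wrench',p),('estop_box',p),('bottle',p)):
    print(n,[[round(x*s) for x,s in zip(r['box'],(640,480,640,480))] for r in arm.look_for(c,n)[:1]])
u,v=proj(q,[.50,-.259,.15])[0].astype(int); b=cv2.resize(q['img'][v-70:v+70,u-60:u+60],(480,560))
cv2.imwrite('pics/c8.png',b)
E
```

```text
wrist tip 97 [ 0.5002 -0.2594  0.1834] top 0.1898
  bail n 425 x far edge 0.5186 y mid -0.2955 y wid 0.0284 z 0.164
  bar mean [ 0.5379 -0.2577  0.1597] angle [ 0.07172163 -0.99742466]
  tip s,y 0.4809 -0.2936
scene tip 22 [ 0.5015 -0.2555  0.1833] top 0.1898
  bail n 48 x far edge 0.5029 y mid -0.2927 y wid 0.0328 z 0.1626
  bar mean [ 0.5208 -0.2567  0.163 ] angle [ 0.12077147 -0.9926803 ]
  tip s,y 0.4825 -0.2899
side tip 12 [ 0.507  -0.2557  0.1802] top 0.1824
  bail n 82 x far edge 0.5123 y mid -0.2902 y wid 0.0363 z 0.1619
  bar mean [ 0.5292 -0.2373  0.16  ] angle [ 0.9542193  -0.29910788]
  tip s,y 0.4879 -0.2905
motion px diff 0
motion px diff 0
top 323 [ 0.48931126 -0.25419827  0.20200144]
wrench [[349, 210, 61, 33]]
estop_box [[271, 236, 38, 37]]
bottle [[197, 228, 48, 67]]
```

View pics/c8.png

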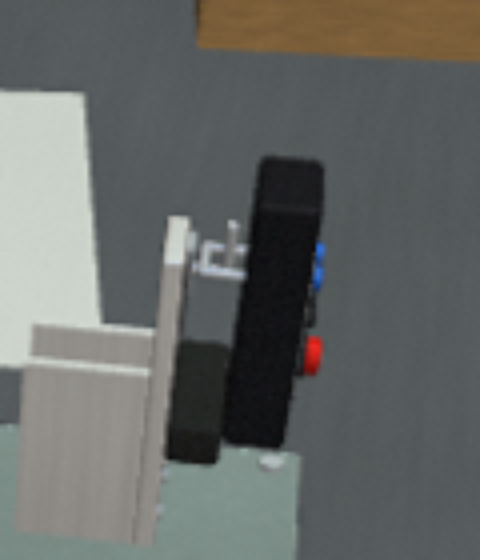

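The handset (around (275,300)) hangs by its bail on the hook at (230,255), leaning on the rest bar. It isn't moving, and the bystanders are where they were. I'll hand it in.

```bash
python3 -c "
from cell import arm
print(arm.sign_off())"
```

```text
the job is handed in; nothing more can be done
None
```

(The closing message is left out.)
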